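# Offer up the pump cover over its housing

## Task

Push the open drawer of the assembly stand fully home, so that the pump housing in it sits in its working place. Then pick up the pump cover by its rib, carry it up and over the metal case without touching the case, and hold it level just above the housing, its two holes lined up over the two studs and its underside about 2 cm above the stud tips, so that a workmate can lay the gasket in. The cover must not touch the stand, the housing or the studs; finish while still holding it there, and leave the mug, the bottle and the timber offcut alone.

Things in the scene. Friction and masses are not known exactly. Their poses are not given: they have to be found in the camera images.
- stand: fixed open-topped grey steel assembly stand, 160 mm deep (its x) x 180 mm wide (its y), walls 57 mm high, open at the front (-x of its frame, turned roughly towards the robot). Origin: centre of its underside on the bench. Its +x is the direction in which the drawer is pushed home. It has a different place and yaw each time
- drawer (a joint): how far the stand's drawer stands open, m: 0 = fully home against its end stop, up to 0.11; it slides level along the stand's x, opening towards -x, starts 0.06 to 0.10 open, has about 2 N of friction and stays where it is left
- drawer_handle (a point): middle of the drawer's bar handle, a round dark bar 12 mm thick and 100 mm long along the stand's y, 48 mm above the bench, its axis 30 mm in front of the drawer's front panel (180 mm wide, top edge 62 mm above the bench). The space in front of and below the bar (down to the bench) is free. Moves with the drawer; axes as the stand
- stud_mid (a point): point half-way between the tips of the two upright studs (8 mm thick, 14 mm tall, tips 72 mm above the bench) of the pump housing, an aluminium block 64 x 108 x 37 mm fixed in the drawer, its top 58 mm above the bench with a dark round bore in it. The studs stand at 40 mm along +y and -y of this point; axes as the stand. Moves with the drawer. When the drawer is home this point is straight above the stand's origin
- cover_grip (a point): middle of the grip rib of the pump cover. The cover is a bare aluminium plate 64 mm (x) x 108 mm (y) x 8 mm with a 12 mm through hole at 40 mm along +y and -y, and an upright rib on its middle, 20 mm thick along x, 44 mm long along y, from 8 to 58 mm above the plate's underside; this point is 33 mm above the underside. Lies flat on the bench to the robot's right, on the other side of the metal case from the stand; about 0.2 to 0.4 kg; the same turned half round
- cover_base (a point): centre of the cover's underside, 33 mm below cover_grip, same axes
- case: fixed closed bare-metal case standing as a wall between the cover and the stand, 284 mm long (its x, running away from the robot) x 76 mm wide (its y) x 100 mm high. Origin: centre of its underside
- mug: white mug, 76 mm wide and 90 mm high, bystander. Origin: centre of its underside
- bottle: translucent whitish bottle with a red cap, 64 mm thick, 170 mm high, bystander. Origin: centre of its underside
- offcut: timber offcut, 110 x 45 x 45 mm, bystander. Origin: centre of its underside
Things that resemble listed ones, but are neither listed nor needed, are in the scene too. Leave any orange or red look-alike of the part that bears cover_grip alone.

How it is judged:
On the way, in this order (a step that is already met when the one before it is completed fails the run):
1. the drawer is pushed fully home (within 4 mm of its stop) (value of joint drawer below 0.004 m), for 0.2 s.
2. the cover is up in the air, its middle over the top of the metal case (z of cover_base in the frame of case above 0.1 m and y of cover_base in the frame of case between -0.038 and 0.038 m and x of cover_base in the frame of case between -0.16 and 0.16 m).
At the end, for the whole second after the job is handed in: The drawer is home (within 5 mm) and the cover is held still in the fingers, level within 0.1 rad, centred over the studs within 8 mm and lined up with them within 0.12 rad, its underside 8 to 34 mm above the stud tips, touching nothing but the gripper; the bystanders have not moved more than 25 mm (value of joint drawer below 0.005 m and horizontal distance between cover_base and stud_mid below 0.008 m and angle between the y axis of cover_base and the y axis of stud_mid, either way round below 0.12 rad and angle between cover_base's own z axis and vertical below 0.1 rad and z of cover_base in the frame of stud_mid between 0.008 and 0.034 m and contact force between cover and the fingers above 1 N and contact force between cover and stand below 0.3 N and linear speed of cover below 0.02 m/s); the arm keeps its last pose, push and grip.
It fails at once if the cover touches the metal case (contact force between cover and case above 1 N).
It fails at once if the cover touches the stand, the housing or the studs (contact force between cover and stand above 1 N).
It fails at once if the mug is disturbed (moved more than 25 mm) (distance of mug from where it was at the start of the episode above 0.025 m).
It fails at once if the bottle is disturbed (moved more than 25 mm) (distance of bottle from where it was at the start of the episode above 0.025 m).
It fails at once if the timber offcut is disturbed (moved more than 25 mm) (distance of offcut from where it was at the start of the episode above 0.025 m).
It also fails if it takes over 64 s, if anything falls off the work surface, if the arm or the gripper's body presses on something with over 40 N, if the wrist force passes 120 N, or if a joint passes its speed limit or range.

## Robot

A 7-joint arm with a two-finger parallel gripper is mounted at the origin on the work surface. World frame = base frame: x ahead of the robot, y to its left, z up, the work surface at z = 0. Lengths are in m, angles in rad, forces in N, time in s.
With the tool pointing down it reaches from about 0.375 to 0.925 m from the base axis. Payload 3.1 kg.
Tool frame: the origin (TCP) lies at the very end of the fingers, on their centre line; the grasp point (between the pads) lies 19 mm behind it (r.hold_point_z is the distance from the TCP to the grasp point, in m); z points along the fingers, y is the line along which they close (so a half turn about z gives the same grasp; the last joint's range is limited). The gripper opens to 85 mm and grips with 20 to 120 N. Pads are 22 mm wide; open, the fingers measure 114 mm over their backs; the gripper's body (76 mm by 85 mm) begins 54 mm behind the grasp point. The pads swing forward as they close: fully open they stand 13 mm farther back than shut.
Start: joints at [-1.405, 0.383, 0.044, 1.598, -0.018, 1.161, -0.05], TCP at [0.169, 0.628, 0.231] pointing down, gripper open.
Joint ranges: [-2.61, 2.61], [-0.41, 2.15], [-1.48, 1.57], [0, 2.5], [-1.57, 4.71], [0.05, 1.97], [-2.85, 2.85]. Speed limits (rad/s): [2.79, 2.79, 3.14, 3.14, 3.14, 3.14, 3.14].

## Interface

Orientations are given as a unit quaternion [w, x, y, z].
In Python, from rig import r gives the robot as it stands.
- The arm moves only by the tool play_rows, never from a script. Its argument "plan" is a list of rows, each an object with "slide": the shift along the tool's x, y, z in cm, a list of three; "rot": the turn, a rotation vector about the tool's x, y, z in rad, a list of three. In form: [{"slide": [x, y, z], "rot": [rx, ry, rz]}, ...]. A call has 1 to 20 rows; each row is the pose to reach, as a shift and turn from the pose commanded when the call began, along the tool's axes at that moment; what a row does not reach only later rows make up. A row lasts 1/8 s, in which the tool goes at most 62.5 mm and 10.7 degrees, less where a joint would pass 70% of its speed; a pose out of reach is approached as far as the arm can. A call with a gripper value outside its range is refused whole. "fingers" is the opening in per cent of the stroke, from 0 (shut) to 100 (fully open), set as the call begins (left out, the last holds). The fingers move at their own pace and stop on an object; the grip force is fixed at half the most. Time passes only in rows, so rows that repeat a pose let the fingers close. It gives the time, the measured TCP pose, the force, the opening and the grip force at its end, in the units of the state.
- r.sense(): the state, without advancing time (a new reading comes with each control period).
- r.capture(name): name is "scene" or "side" or "wrist"; returns a dict with "image" (384x512x3 uint8, red, green, blue), "K" (3x3 intrinsics, pixels), "xyz" and "attitude" of the camera in the world; the wrist camera has in their place "tool_from_camera" (4x4, takes a point from camera to tool coordinates, whose origin is the TCP and whose axes are the flange's). Camera axes: x right, y down, z forward; pixel columns grow to the right and rows downward; lengths in m; the calibration is good to about 2 mm. A picture is of the moment at which its call begins: read the wrist's pose just before it. There is no depth.
- r.hand_in(): hands the job in; it is judged then, once.
Trained networks look in a picture, given as the dict that the camera call returned (one of the last four; its "shot" number tells which), for a name from the list of things; names that differ only in an ending like _2 or _b are one class to them, and where a whole thing is asked for, a point or a joint stands for the part that bears it (a point fixed in the world has none). Each returns a list of dicts, best first, with "confidence" (0 to 1); they miss things now and then, are a little off and sometimes report something else, mostly with a low value. They report only what shows in the picture. A call takes as long as a camera call. They do not tell look-alikes from the thing itself.
- r.spot_in(picture, thing): "xyz" ([x, y, z] in m, in world coordinates, good to about 4 mm: the middle of the surface that is visible of it).
- r.outline_of(picture, thing): "region" (384x512 bool, what is visible of it).
- r.tip_of(picture, thing): "xyz" ([x, y, z] in m, in world coordinates, good to about 4 mm: a listed point, or the origin of a listed thing).
The state is a dict: "t": time; "q": joint angles; "dq": joint speeds; "joint_efforts": joint torques, N m; "ee_pos": TCP position; "tcp_rot": TCP orientation; "ft_force": force on the tool from outside, world axes, zero at the start; "torque": the same for the moment, N m; "grip_width": finger opening in m; "grasp_force": force on a finger pad.
Only numpy, scipy, OpenCV 4.12 (cv2) and the standard library are available. Lean on these libraries where they do the work, as an engineer would, in place of code of your own. Each camera call takes 0.05 s, during which the arm holds its last target. There are 200 camera calls.

## Working session

There is one attempt and no reset: what is moved stays moved. The work goes in short steps, Python scripts to look and compute and a tool call to move; the robot and the scene stay as the last step left them, time stands still between calls to the robot, and variables do not carry over. Pictures are saved under pics/ and viewed, at most 10 in all, crops included, and the job is handed in when it is done.

Besides the shell and the picture viewer there is one more tool, called after ">>>" as name(argument=value, ...) on one line, values as JSON. play_rows: Moves the arm, as the interface text tells. Its arguments: {"type":"object","properties":{"plan":{"type":"array","items":{"type":"object","properties":{"slide":{"type":"array","items":{"type":"number"}},"rot":{"type":"array","items":{"type":"number"}}}}},"fingers":{"type":"number"}},"required":["plan"]}

```bash
ls; mkdir -p pics; cat > h.py <<'E'
import numpy as np, cv2
from rig import r
from scipy.spatial.transform import Rotation as R
def rot(q): return R.from_quat([q[1],q[2],q[3],q[0]])
def save(p,n): cv2.imwrite('pics/'+n,cv2.cvtColor(p['image'],cv2.COLOR_RGB2BGR))
E
python3 - <<'E'
from h import *
s=r.sense(); print(s['t'],s['ee_pos'],s['tcp_rot'],rot(s['tcp_rot']).as_matrix().round(3))
ims=[]
for c in ('scene','side'):
    p=r.capture(c); ims.append(p['image']); print(c,p['xyz'],p['attitude'])
    for th in ('stand','drawer_handle','stud_mid','cover_grip','cover_base','case','mug','bottle','offcut'):
        print(th,[(np.round(d['xyz'],3).tolist(),round(d['confidence'],2)) for d in r.tip_of(p,th)])
cv2.imwrite('pics/a.png',cv2.cvtColor(np.vstack(ims),cv2.COLOR_RGB2BGR)[:, :])
E
python3 -c "
import cv2;i=cv2.imread('pics/a.png');print(i.shape)
cv2.imwrite('pics/a1.png',cv2.resize(cv2.hconcat([i[:384],i[384:]]),(800,300),interpolation=cv2.INTER_AREA));cv2.imwrite('pics/scene.png',i[:384])"
```

```text
pics
0.0 [0.16925236 0.62658671 0.22984815] [-1.05349848e-04  1.31475489e-01  9.91318508e-01 -1.34176265e-03] [[-0.965  0.261 -0.001]
 [ 0.261  0.965 -0.003]
 [-0.    -0.003 -1.   ]]
scene [ 1.37512627 -0.3741948   0.67059911] [-0.38414358  0.72186166  0.51401455 -0.25911097]
stand []
drawer_handle [([0.487, 0.118, 0.049], 0.93)]
stud_mid [([0.557, 0.194, 0.068], 0.78)]
cover_grip [([0.396, -0.249, 0.035], 0.86), ([0.553, -0.243, 0.034], 0.77), ([0.504, -0.389, 0.037], 0.64)]
cover_base [([0.505, -0.391, 0.002], 0.68), ([0.398, -0.249, 0.002], 0.63), ([0.552, -0.236, 0.0], 0.56)]
case [([0.572, -0.039, -0.005], 0.8)]
mug [([0.759, -0.221, 0.0], 0.64)]
bottle [([0.807, 0.004, -0.002], 0.83)]
offcut []
side [0.31914188 0.56770967 0.94990215] [ 0.07454013 -0.19499262  0.92286848 -0.3236285 ]
stand [([0.62, 0.262, -0.001], 0.83)]
drawer_handle [([0.486, 0.122, 0.045], 0.72)]
stud_mid [([0.56, 0.194, 0.072], 0.88)]
cover_grip [([0.395, -0.254, 0.035], 0.61), ([0.504, -0.389, 0.036], 0.59)]
cover_base [([0.548, -0.24, 0.001], 0.76), ([0.503, -0.392, -0.001], 0.56), ([0.399, -0.25, -0.001], 0.56)]
case [([0.572, -0.041, -0.003], 0.69), ([0.804, 0.009, -0.001], 0.32)]
mug [([0.756, -0.221, 0.001], 0.78)]
bottle [([0.808, 0.007, 0.001], 0.57)]
offcut [([0.647, -0.468, 0.001], 0.56)]
(768, 512, 3)
```

View pics/scene.png

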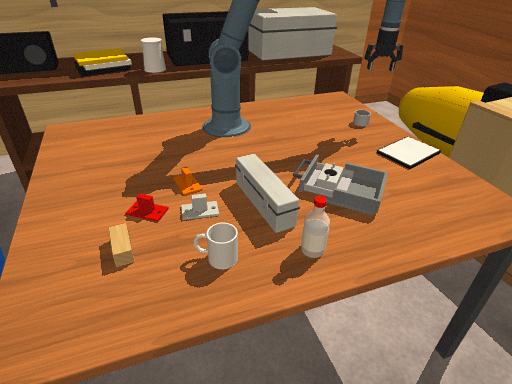

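View pics/a1.png

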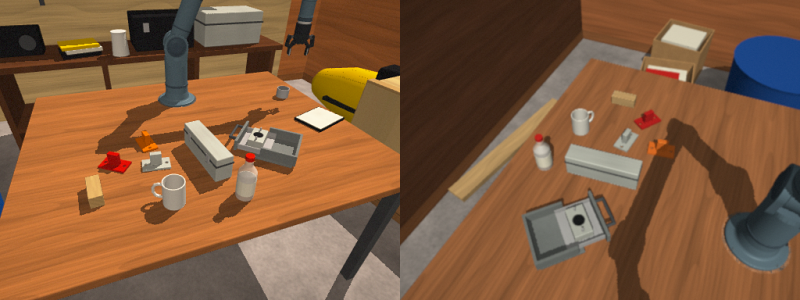

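The scene view shows the bare grey cover at about (200,207), the red look-alike at (147,207) and the orange one at (187,182). The drawer is open at about (305,175). The networks agree with this, so next I work out the approach to the front of the handle.

```bash
cat >> h.py <<'E'
def go(xyz, ydeg):
    """slide (cm), rot for target TCP xyz, tool down, tool y at world yaw ydeg (mod 360), from the present pose"""
    s=r.sense(); A=rot(s['tcp_rot'])
    y=np.array([np.cos(np.radians(ydeg)),np.sin(np.radians(ydeg)),0]); z=np.array([0,0,-1.]); x=np.cross(y,z)
    B=R.from_matrix(np.c_[x,y,z])
    print('slide',(A.inv().apply(np.array(xyz)-s['ee_pos'])*100).round(2).tolist(),'rot',(A.inv()*B).as_rotvec().round(3).tolist())
E
python3 - <<'E'
from h import *
d=np.array([np.cos(np.radians(46.5)),np.sin(np.radians(46.5))])
p=np.array([.4865,.12])-.05*d; print(p)
go([*p,.23],-43.5)
p=r.capture('wrist'); print(p['tool_from_camera'],p['K'])
E
```

```text
[0.45208227 0.08373128]
slide [-41.46, -45.13, 0.13] rot [-0.0, 0.0, 2.066]
[[-5.62042670e-04 -9.63562422e-01 -2.67482975e-01  6.80682326e-02]
 [ 9.99999786e-01 -6.30727335e-04  1.70861749e-04 -1.22402579e-04]
 [-3.33344785e-04 -2.67482822e-01  9.63562571e-01 -1.42647643e-01]
 [ 0.00000000e+00  0.00000000e+00  0.00000000e+00  1.00000000e+00]] [[330.47278526   0.         251.51589291]
 [  0.         330.47278526 186.04431686]
 [  0.           0.           1.        ]]
```

>>> play_rows(fingers=0, plan=[{"slide":[-41.5,-45.1,0],"rot":[0,0,2.066]},{"slide":[-41.5,-45.1,0],"rot":[0,0,2.066]},{"slide":[-41.5,-45.1,0],"rot":[0,0,2.066]},{"slide":[-41.5,-45.1,0],"rot":[0,0,2.066]},{"slide":[-41.5,-45.1,0],"rot":[0,0,2.066]},{"slide":[-41.5,-45.1,0],"rot":[0,0,2.066]},{"slide":[-41.5,-45.1,0],"rot":[0,0,2.066]},{"slide":[-41.5,-45.1,0],"rot":[0,0,2.066]},{"slide":[-41.5,-45.1,0],"rot":[0,0,2.066]},{"slide":[-41.5,-45.1,0],"rot":[0,0,2.066]},{"slide":[-41.5,-45.1,0],"rot":[0,0,2.066]},{"slide":[-41.5,-45.1,0],"rot":[0,0,2.066]},{"slide":[-41.5,-45.1,0],"rot":[0,0,2.066]},{"slide":[-41.5,-45.1,0],"rot":[0,0,2.066]},{"slide":[-41.5,-45.1,0],"rot":[0,0,2.066]},{"slide":[-41.5,-45.1,0],"rot":[0,0,2.066]}])

```text
t: 3.05
ee_pos: [0.4525, 0.0842, 0.2313]
tcp_rot: [0.0, 0.919, 0.395, -0.0]
ft_force: [-1.1, 0.8, 0.5]
grip_width: 0.0001
grasp_force: 0.0
```

```bash
cat >> h.py <<'E'
def look(things):
    s=r.sense(); p=r.capture('wrist')
    for th in things: print(th,[(np.round(d['xyz'],4).tolist(),round(d['confidence'],2)) for d in r.tip_of(p,th)])
    T=np.eye(4); T[:3,:3]=rot(s['tcp_rot']).as_matrix(); T[:3,3]=s['ee_pos']
    return p,T@p['tool_from_camera']
def onplane(p,T,uv,z):
    uv=np.atleast_2d(uv).astype(float); d=(np.linalg.inv(p['K'])@np.c_[uv,np.ones(len(uv))].T).T@T[:3,:3].T
    o=T[:3,3]; return o+d*((z-o[2])/d[:,2])[:,None]
E
python3 - <<'E'
from h import *
s=r.sense(); print(s['t'],s['ee_pos'])
p,T=look(['stand','drawer_handle','stud_mid','case']); save(p,'w1.png')
m=r.outline_of(p,'drawer_handle')
for d in m:
    print(d['confidence'],d['region'].sum(),np.argwhere(d['region']).mean(0))
E
```

```text
3.05 [0.4524508  0.0842071  0.23126228]
stand []
drawer_handle [([0.487, 0.1166, 0.0478], 0.83)]
stud_mid []
case [([0.5722, -0.0392, -0.0013], 0.85)]
0.97 16476 [ 52.02555232 250.37223841]
```

View pics/w1.png

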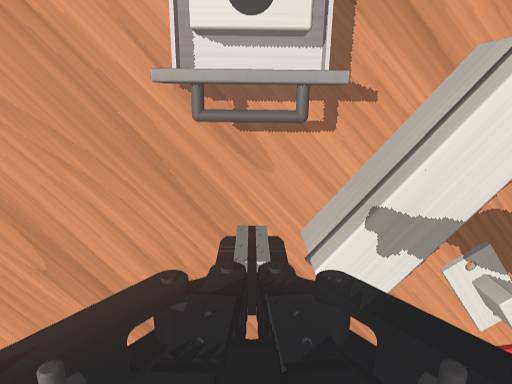

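The wrist view shows the handle bar level, from (197,116) to (303,116) and centred on the tool. The near corner of the case is at about (302,235), so I check its clearance.

```bash
python3 - <<'E'
from h import *
p,T=look([])
s=r.sense();A=rot(s['tcp_rot'])
for uv,z in (([302,235],.1),([390,293],.1),([197,116],.048),([303,116],.048),([152,75],.062),([349,76],.062),([195,31],.058),([308,31],.058)):
    w=onplane(p,T,uv,z)[0]; print(uv,w.round(4),(A.inv().apply(w-s['ee_pos'])).round(4))
E
```

```text
[302, 235] [0.4479 0.0137 0.1   ] [-0.0541  0.0449  0.1313]
[390, 293] [ 0.4691 -0.0882  0.1   ] [-0.1135  0.1304  0.1313]
[197, 116] [0.4466 0.1547 0.048 ] [ 0.0473 -0.053   0.1833]
[303, 116] [0.5209 0.0842 0.048 ] [0.0473 0.0494 0.1833]
[152, 75] [0.4456 0.2066 0.062 ] [ 0.0842 -0.0895  0.1693]
[349, 76] [0.573  0.0844 0.062 ] [0.0833 0.0871 0.1693]
[195, 31] [0.4997 0.2061 0.058 ] [ 0.1211 -0.0499  0.1733]
[308, 31] [0.5716 0.1378 0.058 ] [0.121  0.0493 0.1733]
```

>>> play_rows(plan=[{"slide":[0,-1,6],"rot":[0,0,0]},{"slide":[0,-1,12],"rot":[0,0,0]},{"slide":[0,-1,17],"rot":[0,0,0]},{"slide":[0,-1,19.5],"rot":[0,0,0]},{"slide":[0,-1,19.5],"rot":[0,0,0]},{"slide":[1.5,-1,19.5],"rot":[0,0,0]},{"slide":[2.5,-1,19.5],"rot":[0,0,0]},{"slide":[3.5,-1,19.5],"rot":[0,0,0]},{"slide":[4.5,-1,19.5],"rot":[0,0,0]},{"slide":[5.5,-1,19.5],"rot":[0,0,0]},{"slide":[6.5,-1,19.5],"rot":[0,0,0]},{"slide":[7.5,-1,19.5],"rot":[0,0,0]},{"slide":[8.5,-1,19.5],"rot":[0,0,0]},{"slide":[9.2,-1,19.5],"rot":[0,0,0]},{"slide":[9.8,-1,19.5],"rot":[0,0,0]},{"slide":[10.2,-1,19.5],"rot":[0,0,0]},{"slide":[10.2,-1,19.5],"rot":[0,0,0]}])

```text
t: 5.52
ee_pos: [0.5158, 0.1659, 0.0363]
tcp_rot: [-0.0, 0.919, 0.395, 0.001]
ft_force: [0.1, 0.5, 0.1]
grip_width: 0.0002
grasp_force: 0.1
```

```bash
python3 - <<'E'
from h import *
s=r.sense(); print(s['t'],s['ee_pos'],s['ft_force'])
p,T=look(['stand','drawer_handle','stud_mid']); save(p,'w2.png')
for c in ('side','scene'):
  p=r.capture(c)
  for th in ('drawer_handle','stud_mid','stand'): print(c,th,[(np.round(d['xyz'],4).tolist(),round(d['confidence'],2)) for d in r.tip_of(p,th)])
E
```

```text
5.525 [0.51580377 0.16590939 0.0363148 ] [0.0813226  0.5322504  0.14827817]
stand []
drawer_handle [([0.5354, 0.1716, 0.0477], 0.91)]
stud_mid []
side drawer_handle [([0.5369, 0.176, 0.0481], 0.82)]
side stud_mid [([0.6101, 0.2437, 0.0724], 0.71), ([0.7564, -0.2252, 0.0008], 0.2)]
side stand [([0.6098, 0.2461, 0.0736], 0.67), ([0.6196, 0.2589, -0.0014], 0.56)]
scene drawer_handle [([0.5369, 0.1727, 0.0501], 0.67)]
scene stud_mid [([0.6092, 0.2461, 0.0703], 0.73)]
scene stand [([0.6188, 0.2601, -0.0022], 0.57), ([0.7584, -0.2212, 0.0024], 0.37)]
```

>>> play_rows(plan=[{"slide":[0.5,0,0],"rot":[0,0,0]},{"slide":[0.9,0,0],"rot":[0,0,0]},{"slide":[1.2,0,0],"rot":[0,0,0]},{"slide":[1.4,0,0],"rot":[0,0,0]},{"slide":[1.5,0,0],"rot":[0,0,0]},{"slide":[1.6,0,0],"rot":[0,0,0]}])

```text
t: 6.88
ee_pos: [0.5264, 0.1761, 0.0361]
tcp_rot: [0.0, 0.919, 0.395, -0.0]
ft_force: [-1.9, -2.3, -1.1]
grip_width: 0.0001
grasp_force: 1.0
```

>>> play_rows(plan=[{"slide":[0.2,0,0],"rot":[0,0,0]},{"slide":[0.3,0,0],"rot":[0,0,0]},{"slide":[0.4,0,0],"rot":[0,0,0]}])

```text
t: 7.25
ee_pos: [0.5268, 0.1765, 0.036]
tcp_rot: [0.0, 0.919, 0.394, -0.004]
ft_force: [-6.6, -6.0, 6.5]
grip_width: -0.0002
grasp_force: 4.6
```

>>> play_rows(plan=[{"slide":[0.1,0,0],"rot":[0,0,0]},{"slide":[0.2,0,0],"rot":[0,0,0]},{"slide":[0.3,0,0],"rot":[0,0,0]}])

```text
t: 7.62
ee_pos: [0.5268, 0.1766, 0.0357]
tcp_rot: [0.0, 0.919, 0.394, -0.006]
ft_force: [-11.1, -10.3, 10.2]
grip_width: -0.0001
grasp_force: 6.8
```

The tool stalled while the force rose, so the drawer is on its stop. I retreat, rise and look at the studs.

>>> play_rows(plan=[{"slide":[-2,0,0],"rot":[0,0,0]},{"slide":[-4,0,-1],"rot":[0,0,0]},{"slide":[-4,0,-7],"rot":[0,0,0]},{"slide":[-4,0,-13],"rot":[0,0,0]},{"slide":[-2,0,-19],"rot":[0,0,0]},{"slide":[4,0,-22],"rot":[0,0,0]},{"slide":[6,0,-22],"rot":[0,0,0]},{"slide":[6,0,-22],"rot":[0,0,0]},{"slide":[6,0,-22],"rot":[0,0,0]}])

```text
t: 8.75
ee_pos: [0.572, 0.2244, 0.2558]
tcp_rot: [0.0, 0.919, 0.395, -0.001]
ft_force: [0.8, -0.3, -0.9]
grip_width: -0.0
grasp_force: 0.0
```

```bash
python3 - <<'E'
from h import *
s=r.sense(); print(s['t'],s['ee_pos'],s['ft_force'])
p,T=look(['stand','drawer_handle','stud_mid']); save(p,'w2.png'); np.savez('w2.npz',T=T,K=p['K'])
E
```

```text
8.75 [0.57200947 0.22438942 0.25576203] [ 0.8065958 -0.3211383 -0.8845501]
stand [([0.6188, 0.2594, 0.0005], 0.63)]
drawer_handle [([0.5481, 0.1828, 0.0509], 0.9)]
stud_mid [([0.6199, 0.2573, 0.0743], 0.57)]
```

View pics/w2.png

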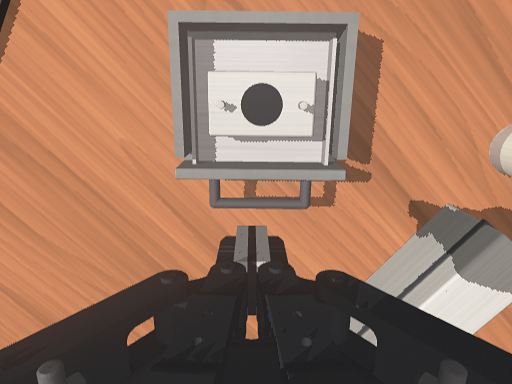

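The drawer is home, with the bore at about (262,104) and the studs near (224,104) and (302,104). I refine these by zooming in.

```bash
python3 - <<'E'
import cv2; i=cv2.imread('pics/w2.png')[60:150,195:330]; cv2.imwrite('pics/z.png',cv2.resize(i,None,fx=5.5,fy=5.5,interpolation=cv2.INTER_CUBIC))
E
```

```text
(no output)
```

View pics/z.png

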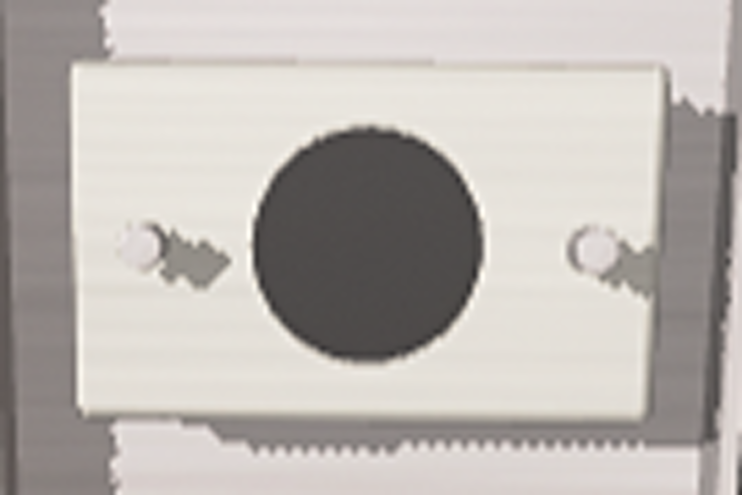

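The zoom shows the stud tips at full-image pixels (220.5,104.9) and (303.9,105.3), and the bore centre at (261.9,104.4).

```bash
python3 - <<'E'
from h import *
d=np.load('w2.npz'); T=d['T']; p={'K':d['K']}
a,b=onplane(p,T,[[220.5,104.9],[303.9,105.3]],.072); print(a,b,(a+b)/2,np.linalg.norm(a-b),np.degrees(np.arctan2(*(b-a)[1::-1])))
print(onplane(p,T,[261.9,104.4],.058))
c=onplane(p,T,np.array([[72,63],[663,66],[648,416],[80,410]])/5.5+[195,60],.058); print(c.mean(0)); print(np.degrees(np.arctan2(*(c[1]-c[0])[1::-1])))
# go above the cover: camera sits at tool +x; choose tool y yaw
go([.50,-.24,.25],-90)
E
```

```text
[0.58977205 0.28688199 0.072     ] [0.64752414 0.23147498 0.072     ] [0.61864809 0.25917849 0.072     ] 0.08003274188218398 -43.81278375429055
[[0.61890343 0.25926901 0.058     ]]
[0.61874978 0.25968331 0.058     ]
-43.82396844907946
slide [-38.56, 26.76, 0.6] rot [-0.0, 0.001, 0.81]
```

>>> play_rows(fingers=100, plan=[{"slide":[-38.5,27,0.5],"rot":[0,0,0.81]},{"slide":[-38.5,27,0.5],"rot":[0,0,0.81]},{"slide":[-38.5,27,0.5],"rot":[0,0,0.81]},{"slide":[-38.5,27,0.5],"rot":[0,0,0.81]},{"slide":[-38.5,27,0.5],"rot":[0,0,0.81]},{"slide":[-38.5,27,0.5],"rot":[0,0,0.81]},{"slide":[-38.5,27,0.5],"rot":[0,0,0.81]},{"slide":[-38.5,27,0.5],"rot":[0,0,0.81]},{"slide":[-38.5,27,0.5],"rot":[0,0,0.81]},{"slide":[-38.5,27,0.5],"rot":[0,0,0.81]},{"slide":[-38.5,27,0.5],"rot":[0,0,0.81]}])

```text
t: 10.32
ee_pos: [0.5042, -0.238, 0.251]
tcp_rot: [-0.001, 1.0, 0.003, -0.0]
ft_force: [0.3, -0.2, 0.2]
grip_width: 0.0854
grasp_force: 0.0
```

```bash
python3 - <<'E'
from h import *
s=r.sense(); print(s['t'],s['ee_pos'],s['q'])
p,T=look(['cover_grip','cover_base','case']); save(p,'w3.png'); np.savez('w3.npz',T=T,K=p['K'])
E
```

```text
10.325 [ 0.50421099 -0.23795445  0.25099405] [-0.45779354  0.27787688  0.97331126  1.8354968  -0.25119145  1.15951127
 -0.96602578]
cover_grip [([0.5514, -0.2386, 0.0334], 0.92), ([0.5015, -0.3918, 0.0306], 0.83), ([0.3979, -0.2501, 0.0337], 0.81)]
cover_base [([0.5006, -0.3922, -0.0039], 0.74), ([0.3909, -0.2529, 0.0016], 0.68), ([0.5533, -0.2368, -0.003], 0.6)]
case [([0.5736, -0.0409, 0.0016], 0.93)]
```

View pics/w3.png

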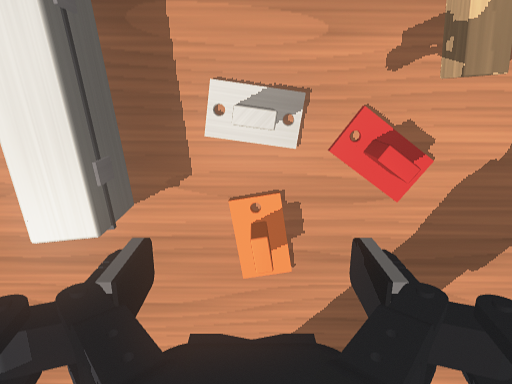

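The bare cover has its holes at about (219,109) and (288,119) and its corners at (210,78), (306,90), (297,148) and (205,136). The red and orange look-alikes lie to its right and below.

```bash
python3 - <<'E'
from h import *
d=np.load('w3.npz'); T=d['T']; p={'K':d['K']}
a,b=onplane(p,T,[[219,109],[288.5,119]],.007); m=(a+b)/2
print(a,b,m,np.linalg.norm(a-b),np.degrees(np.arctan2(*(b-a)[1::-1])))
c=onplane(p,T,np.array([[210.5,78],[306,90],[297,148],[205,136]]),.008); print(c.mean(0),np.degrees(np.arctan2(*(c[1]-c[0])[1::-1])),np.degrees(np.arctan2(*(c[2]-c[3])[1::-1])))
print([np.linalg.norm(c[i]-c[(i+1)%4]) for i in range(4)])
rt=onplane(p,T,np.array([[237,104],[277,109],[273,130],[232,124]]),.058);print(rt.mean(0),[np.linalg.norm(rt[i]-rt[(i+1)%4]).round(3) for i in range(4)])
i=cv2.imread('pics/w3.png')[70:155,195:315]; cv2.imwrite('pics/z2.png',cv2.resize(i,None,fx=6,fy=6,interpolation=cv2.INTER_CUBIC))
E
```

```text
[ 0.5552215  -0.20018001  0.007     ] [ 0.54439198 -0.27982133  0.007     ] [ 0.54980674 -0.24000067  0.007     ] 0.0803742346060606 -97.74350914650603
[ 0.55023146 -0.24098821  0.008     ] -96.58302042243398 -97.16072705981442
[np.float64(0.10735501667393423), np.float64(0.06580065155996373), np.float64(0.10834715485616649), np.float64(0.0647131406095474)]
[ 0.54992987 -0.24061814  0.058     ] [np.float64(0.04), np.float64(0.021), np.float64(0.042), np.float64(0.02)]
```

View pics/z2.png

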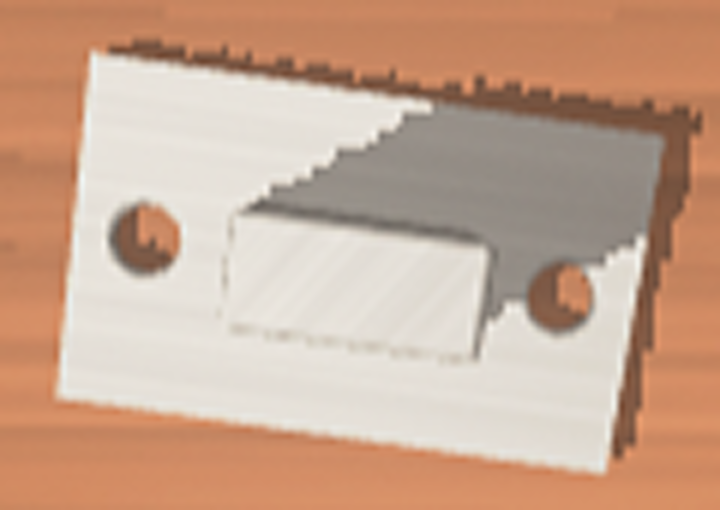

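```bash
python3 - <<'E'
from h import *
go([.550,-.2405,.12],-7.2)
E
```

```text
slide [4.6, 0.18, 13.12] rot [-0.0, -0.0, -1.441]
```

>>> play_rows(fingers=100, plan=[{"slide":[4.6,0.2,6],"rot":[0,0,-1.44]},{"slide":[4.6,0.2,10],"rot":[0,0,-1.44]},{"slide":[4.6,0.2,13],"rot":[0,0,-1.44]},{"slide":[4.6,0.2,13],"rot":[0,0,-1.44]},{"slide":[4.6,0.2,13],"rot":[0,0,-1.44]},{"slide":[4.6,0.2,13],"rot":[0,0,-1.44]},{"slide":[4.6,0.2,13],"rot":[0,0,-1.44]},{"slide":[4.6,0.2,13],"rot":[0,0,-1.44]},{"slide":[4.6,0.2,13],"rot":[0,0,-1.44]},{"slide":[4.6,0.2,13],"rot":[0,0,-1.44]},{"slide":[4.6,0.2,13],"rot":[0,0,-1.44]}])

```text
t: 11.9
ee_pos: [0.5496, -0.2419, 0.1212]
tcp_rot: [0.0, 0.751, 0.66, -0.0]
ft_force: [-0.6, 0.3, -0.2]
grip_width: 0.0855
grasp_force: 0.0
```

```bash
python3 - <<'E'
from h import *
s=r.sense(); print(s['t'],s['ee_pos'],s['q'])
p,T=look(['cover_grip','cover_base']); save(p,'w4.png'); np.savez('w4.npz',T=T,K=p['K'])
go([.550,-.2405,.0155],-7.2)
E
```

```text
11.9 [ 0.54962844 -0.24188507  0.1212203 ] [-0.0813086   0.4517692   0.5295048   1.83203771 -0.27798802  0.93188289
  0.44231359]
cover_grip [([0.3988, -0.2507, 0.0322], 0.94), ([0.5489, -0.2391, 0.0305], 0.87)]
cover_base [([0.5502, -0.2407, -0.0049], 0.92), ([0.503, -0.3911, -0.002], 0.92), ([0.3935, -0.2482, 0.0004], 0.6)]
slide [0.15, 0.03, 10.57] rot [-0.0, 0.0, -0.004]
```

View pics/w4.png

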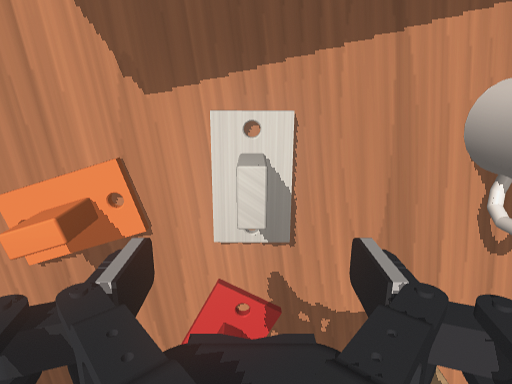

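The wrist view shows the rib centred at about (251,195) and square to the fingers. The orange part is close to the left finger, so I part-close to 55% before descending and grip at TCP z ≈ 0.016.

>>> play_rows(fingers=55, plan=[{"slide":[0.1,0,0],"rot":[0,0,0]},{"slide":[0.1,0,0],"rot":[0,0,0]},{"slide":[0.1,0,3],"rot":[0,0,0]},{"slide":[0.1,0,6],"rot":[0,0,0]},{"slide":[0.1,0,9],"rot":[0,0,0]},{"slide":[0.1,0,10.5],"rot":[0,0,0]},{"slide":[0.1,0,10.5],"rot":[0,0,0]}])

```text
t: 12.92
ee_pos: [0.5488, -0.2407, 0.0153]
tcp_rot: [-0.001, 0.751, 0.66, -0.001]
ft_force: [0.3, 0.0, -0.6]
grip_width: 0.0468
grasp_force: 0.0
```

>>> play_rows(fingers=0, plan=[{"slide":[0,0,0],"rot":[0,0,0]},{"slide":[0,0,0],"rot":[0,0,0]},{"slide":[0,0,0],"rot":[0,0,0]},{"slide":[0,0,0],"rot":[0,0,0]},{"slide":[0,0,0],"rot":[0,0,0]},{"slide":[0,0,0],"rot":[0,0,0]}])

```text
t: 13.68
ee_pos: [0.551, -0.2417, 0.0178]
tcp_rot: [0.001, 0.751, 0.66, 0.001]
ft_force: [-0.0, -0.2, 6.8]
grip_width: 0.0193
grasp_force: 60.3
```

>>> play_rows(plan=[{"slide":[0,0,-1],"rot":[0,0,0]},{"slide":[0,0,-3],"rot":[0,0,0]},{"slide":[0,0,-7],"rot":[0,0,0]},{"slide":[0,0,-11],"rot":[0,0,0]},{"slide":[0,0,-15],"rot":[0,0,0]},{"slide":[0,0,-19],"rot":[0,0,0]},{"slide":[0,0,-21],"rot":[0,0,0]},{"slide":[0,0,-21],"rot":[0,0,0]},{"slide":[0,0,-21],"rot":[0,0,0]}])

```text
t: 14.8
ee_pos: [0.5483, -0.2402, 0.2243]
tcp_rot: [-0.002, 0.751, 0.66, -0.001]
ft_force: [-0.6, -0.5, -4.3]
grip_width: 0.0193
grasp_force: 59.3
```

```bash
python3 - <<'E'
from h import *
s=r.sense(); print(s['t'],s['ee_pos'],s['grip_width'],s['grasp_force'])
p,T=look(['cover_grip','cover_base']); save(p,'w5.png'); np.savez('w5.npz',T=T,K=p['K'],C=p['tool_from_camera'])
for c in ('side','scene'):
  q=r.capture(c)
  for th in ('cover_grip','cover_base'): print(c,th,[(np.round(d['xyz'],4).tolist(),round(d['confidence'],2)) for d in r.tip_of(q,th)])
go([.6187,.2593,.225],46.3)
E
```

```text
14.8 [ 0.54829544 -0.24018566  0.2242579 ] 0.01933074511258797 59.319190979003906
cover_grip [([0.5451, -0.2365, 0.2403], 0.79), ([0.3993, -0.2536, 0.0362], 0.78)]
cover_base [([0.3913, -0.2485, 0.0002], 0.87)]
side cover_grip [([0.5489, -0.243, 0.2334], 0.89), ([0.5014, -0.3878, 0.0366], 0.83), ([0.3969, -0.2526, 0.0356], 0.71)]
side cover_base [([0.3973, -0.2533, 0.0016], 0.85), ([0.4996, -0.391, -0.0004], 0.7)]
scene cover_grip [([0.4987, -0.3906, 0.035], 0.96), ([0.551, -0.2382, 0.2418], 0.92), ([0.4005, -0.2531, 0.0371], 0.68)]
scene cover_base [([0.5031, -0.3933, 0.0029], 0.87), ([0.3959, -0.2506, 0.0016], 0.73), ([0.5485, -0.2369, 0.2076], 0.67)]
slide [50.51, 0.42, 0.09] rot [-0.001, -0.0, -0.937]
```

View pics/w5.png

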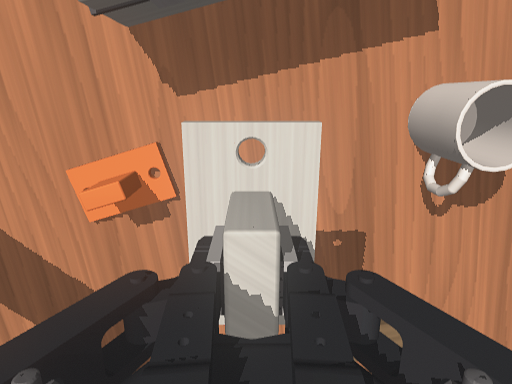

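The cover is held square. Its far edge is at row 122 (columns 182 to 322) and its hole at (251,152). From these I solve its offset in the tool frame.

```bash
python3 - <<'E'
from h import *
from scipy.optimize import least_squares
d=np.load('w5.npz'); K=d['K']; C=np.linalg.inv(d['C'])
P=np.array([[.054,-.032,0],[.054,.032,0],[.04,0,0]]); obs=np.array([[182,122.5],[322,122],[251.3,151.7]])
def proj(v):
    Q=R.from_euler('zyx',[v[3],v[4],0]).apply(P)+v[:3]; c=Q@C[:3,:3].T+C[:3,3]; u=c@K.T; return u[:,:2]/u[:,2:]
for lock in (True,False):
    f=lambda v:np.r_[(proj(v)-obs).ravel(), v[4]*(1e5 if lock else 100)]
    o=least_squares(f,[0,0,.008,0,0]); print(o.x.round(4),o.fun.round(1))
E
```

```text
[ 0.0015 -0.0002  0.011  -0.0017  0.    ] [-0.1 -0.4 -0.4 -0.2  0.5  0.6  0. ]
[ 0.0015 -0.0002  0.011  -0.0017  0.0003] [-0.1 -0.4 -0.4 -0.2  0.5  0.6  0. ]
```

>>> play_rows(plan=[{"slide":[2,0,0],"rot":[0,0,0]},{"slide":[5,0,0],"rot":[0,0,-0.05]},{"slide":[9,0.1,0],"rot":[0,0,-0.12]},{"slide":[13,0.1,0],"rot":[0,0,-0.2]},{"slide":[17,0.1,0],"rot":[0,0,-0.28]},{"slide":[20,0.2,0],"rot":[0,0,-0.36]},{"slide":[24,0.2,0],"rot":[0,0,-0.44]},{"slide":[28,0.3,0],"rot":[0,0,-0.52]},{"slide":[32,0.3,0],"rot":[0,0,-0.6]},{"slide":[36,0.3,0],"rot":[0,0,-0.68]},{"slide":[40,0.4,0],"rot":[0,0,-0.76]},{"slide":[44,0.4,0],"rot":[0,0,-0.84]},{"slide":[47,0.5,0],"rot":[0,0,-0.9]},{"slide":[49.5,0.5,0],"rot":[0,0,-0.937]},{"slide":[50.4,0.5,0],"rot":[0,0,-0.937]},{"slide":[50.4,0.5,0],"rot":[0,0,-0.937]},{"slide":[50.4,0.5,0],"rot":[0,0,-0.937]},{"slide":[50.4,0.5,0],"rot":[0,0,-0.937]}])

```text
t: 17.5
ee_pos: [0.6199, 0.256, 0.2265]
tcp_rot: [0.0, 0.374, 0.928, -0.0]
ft_force: [0.4, -0.4, -3.9]
grip_width: 0.019
grasp_force: 59.2
```

```bash
python3 - <<'E'
from h import *
s=r.sense(); print(s['t'],s['ee_pos'],s['grip_width'],s['grasp_force'])
go([.6198,.2583,.112],46.3)
E
```

```text
17.5 [0.61989665 0.25595243 0.22646132] 0.018956752647268114 59.15108621120453
slide [0.18, 0.17, 11.45] rot [-0.001, 0.001, -0.003]
```

>>> play_rows(plan=[{"slide":[0.1,0.1,3],"rot":[0,0,0]},{"slide":[0.1,0.1,6],"rot":[0,0,0]},{"slide":[0.1,0.1,8.5],"rot":[0,0,0]},{"slide":[0.1,0.1,10.2],"rot":[0,0,0]},{"slide":[0.1,0.1,11.2],"rot":[0,0,0]},{"slide":[0.1,0.1,11.2],"rot":[0,0,0]},{"slide":[0.1,0.1,11.2],"rot":[0,0,0]},{"slide":[0.1,0.1,11.2],"rot":[0,0,0]}])

```text
t: 18.5
ee_pos: [0.6203, 0.26, 0.1156]
tcp_rot: [0.001, 0.372, 0.928, 0.001]
ft_force: [-0.1, 0.4, -3.4]
grip_width: 0.0196
grasp_force: 59.2
```

```bash
python3 - <<'E'
from h import *
E=[r.sense() for _ in range(1)]
p,T=look(['cover_grip','stud_mid','cover_base']); im=[p['image']]
for c in ('side','scene'):
  q=r.capture(c); E.append(r.sense())
  for th in ('cover_grip','cover_base','stud_mid','drawer_handle'): print(c,th,[(np.round(d['xyz'],4).tolist(),round(d['confidence'],2)) for d in r.tip_of(q,th)])
  im.append(q['image'])
for s in E: print(s['t'],s['ee_pos'],s['grasp_force'],s['ft_force'])
print(np.mean([s['ee_pos'] for s in E],0),rot(E[-1]['tcp_rot']).as_matrix().round(3))
a=cv2.resize(im[1][180:384,60:332],(400,300)) ; b=cv2.resize(im[2][110:260,250:450],(400,300))
w=cv2.resize(im[0],(400,300)); cv2.imwrite('pics/f.png',cv2.cvtColor(np.vstack([np.hstack([w,a]),np.hstack([b,b*0])]),cv2.COLOR_RGB2BGR))
E
```

```text
cover_grip [([0.6175, 0.2611, 0.1278], 0.66)]
stud_mid []
cover_base []
side cover_grip [([0.3935, -0.2503, 0.0338], 0.88), ([0.6173, 0.2587, 0.0957], 0.39)]
side cover_base [([0.6191, 0.2592, 0.0946], 0.59), ([0.4001, -0.2488, 0.0001], 0.58)]
side stud_mid [([0.5741, -0.0406, -0.0024], 0.67), ([0.6209, 0.2566, 0.0711], 0.63), ([0.6204, 0.2618, -0.0026], 0.25)]
side drawer_handle [([0.6471, -0.4682, 0.0013], 0.75), ([0.5461, 0.1832, 0.0487], 0.66), ([0.623, 0.2569, 0.1262], 0.29)]
scene cover_grip [([0.3981, -0.2499, 0.0365], 0.95), ([0.6159, 0.2608, 0.1304], 0.91), ([0.4992, -0.3906, 0.0345], 0.87)]
scene cover_base [([0.3993, -0.2481, 0.0038], 0.87), ([0.6224, 0.2626, 0.0965], 0.55)]
scene stud_mid [([0.6189, 0.2575, 0.0662], 0.93)]
scene drawer_handle [([0.5496, 0.1799, 0.0498], 0.77), ([0.7591, -0.2216, 0.0023], 0.48), ([0.62, 0.2642, -0.0011], 0.21)]
18.5 [0.6203228  0.25995662 0.11556077] 59.165645241737366 [-0.08069446  0.36280063 -3.42816705]
18.75 [0.61958088 0.25964307 0.11462745] 59.166324734687805 [ 0.07950552  0.23963953 -3.40008497]
19.0 [0.61939427 0.25953626 0.11423998] 59.165748953819275 [ 0.88271899 -1.25318362 -3.49414893]
[0.61976599 0.25971198 0.1148094 ] [[-0.723  0.691 -0.   ]
 [ 0.691  0.723 -0.   ]
 [ 0.    -0.    -1.   ]]
```

View pics/f.png

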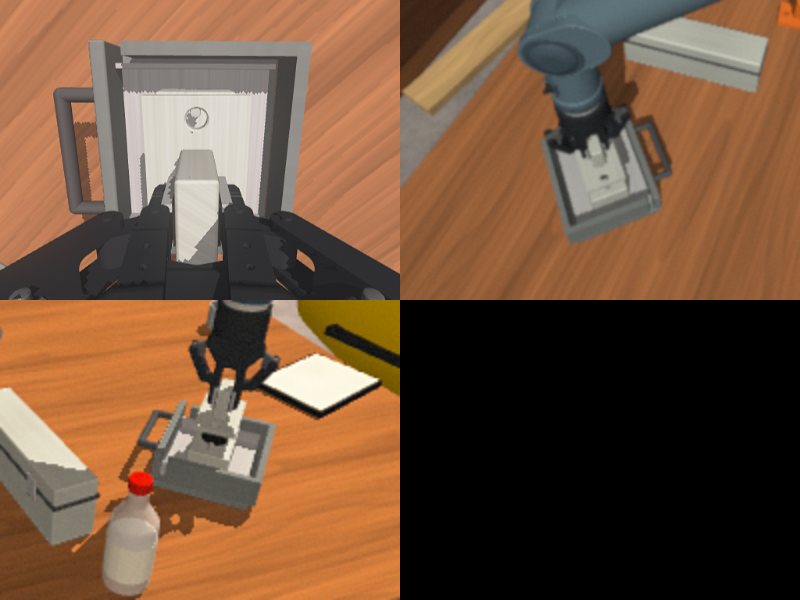

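The stud shows through the cover's hole at about (196,118). The cover is level, about 23 mm above the tips and centred within about 2 mm, and the drawer is home.

```bash
python3 -c "
from rig import r
print(r.hand_in())"
```

```text
the job is handed in; nothing more can be done
None
```

I handed the job in with the drawer home and the cover held level, carried over the case, about 23 mm above the stud tips and centred within about 2 mm by my measurements; the hand-in returned no verdict.

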